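# Stack the ring weights on the fabric thickness tester

### The job

Load the fabric thickness tester: put the dark steel ring weight over its upright post first and lower it until it lies flat on the round white foot, then put the brass ring weight over the same post so that it lies flat on the steel one. Lower the weights down the post, do not drop them, let go of them, and leave the green plastic ring where it is.

Things in the scene. Friction and masses are not known exactly. Their poses are not given: they have to be found in the camera images.
- steel_ring_mid (a point): centre (half-way up, on the axis) of the dark steel ring weight: outer diameter 60 mm, hole 32 mm, 24 mm high, 0.3 to 0.5 kg, lying flat on the work surface; its z axis is the ring's axis
- brass_ring_mid (a point): centre (half-way up, on the axis) of the brass ring weight: outer diameter 50 mm, hole 32 mm, 24 mm high, 0.2 to 0.3 kg, lying flat on the work surface; its z axis is the ring's axis
- green_ring_mid (a point): centre of the green plastic ring, a spacer that is not wanted: outer diameter 55 mm, hole 32 mm, 24 mm high, lying flat on the work surface
- post_seat (a point): point on the axis of the tester's fixed upright steel post, at the top of the round white foot (68 mm across, 50 mm above the work surface) where the first ring rests. Post: 14 mm thick, 60 mm high from here, tapered tip, 9 mm play all round in the rings. z up; x towards the low blue console (80 to 140 mm from the post, 65 mm high). Grey base 160 mm square, 35 mm high
Things that resemble listed ones, but are neither listed nor needed, are in the scene too. Of the things like the part that bears brass_ring_mid, leave any that is blue; of the rest the larger one is meant.

How it is judged (in metres and radians):
On the way, in this order (a step that is already met when the one before it is completed fails the run):
1. the steel ring lies home on the foot, round the post, and is let go (horizontal distance between steel_ring_mid and post_seat below 0.012 m and z of steel_ring_mid in the frame of post_seat between 0.008 and 0.016 m and linear speed of steel_ring below 0.02 m/s and contact force between the fingers and steel_ring below 0.2 N), for 0.2 s.
2. the brass ring lies home on the steel ring, round the post, and is let go (horizontal distance between each of steel_ring_mid, brass_ring_mid and post_seat below 0.012 m and z of steel_ring_mid in the frame of post_seat between 0.008 and 0.016 m and z of brass_ring_mid in the frame of post_seat between 0.032 and 0.04 m and linear speed of brass_ring below 0.02 m/s and contact force between the fingers and brass_ring below 0.2 N), for 0.2 s.
At the end, for the whole second after the job is handed in: The steel ring's centre is within 12 mm of the post's axis and 12 mm (within 4 mm) above the foot, the brass ring's centre within 12 mm of the axis and 36 mm (within 4 mm) above the foot, both at rest and released; the green ring is within 30 mm of where it started (horizontal distance between each of steel_ring_mid, brass_ring_mid and post_seat below 0.012 m and z of steel_ring_mid in the frame of post_seat between 0.008 and 0.016 m and z of brass_ring_mid in the frame of post_seat between 0.032 and 0.04 m and linear speed of each of steel_ring, brass_ring below 0.02 m/s and distance of green_ring_mid from where it was at the start of the episode below 0.03 m); the robot touches nothing.
It fails at once if a ring weight is dropped down the post (faster than 0.7 m/s while round it, a fall of over 25 mm) ((horizontal distance between steel_ring_mid and post_seat below 0.02 m and z of steel_ring_mid in the frame of post_seat below 0.06 m and linear speed of steel_ring above 0.7 m/s) or (horizontal distance between brass_ring_mid and post_seat below 0.02 m and z of brass_ring_mid in the frame of post_seat below 0.06 m and linear speed of brass_ring above 0.7 m/s)).
It fails at once if the green ring is moved by more than 30 mm (distance of green_ring_mid from where it was at the start of the episode above 0.03 m).
It also fails if it takes over 56 s, if anything falls off the work surface, if the arm or the gripper's body presses on something with over 40 N, if the wrist force passes 120 N, or if a joint passes its speed limit or range.

### The arm

A 6-joint arm with a two-finger parallel gripper is mounted at the origin on the work surface. World frame = base frame: x ahead of the robot, y to its left, z up, the work surface at z = 0. Lengths are in mm, angles in rad, forces in N, time in s.
With the tool pointing down it reaches from about 275 to 975 mm from the base axis. Payload 8.4 kg.
Tool frame: the origin (TCP) lies between the finger pads; the fingertips stand 8 mm ahead of it and the grasp point (between the pads) lies 11 mm behind it (r.finger_overhang is the distance from the TCP to the fingertips, in mm); z points along the fingers, y is the direction in which the jaws open and shut (so a half turn about z gives the same grasp; the last joint's range is limited). The gripper opens to 92 mm and grips with 3 to 60 N. Pads are 20 mm wide; open, the fingers measure 128 mm over their backs; the gripper's body (75 mm by 189 mm) begins 69 mm behind the grasp point.
Start: joints at [1.316, 0.353, 1.633, -0, 1.155, -0.002], TCP at [156.321, 605.138, 222.583] pointing down, gripper open.
Joint ranges: [-2.63, 2.63], [-0.92, 2.1], [0.06, 2.66], [-1.3, 4.44], [0, 2.69], [-3.02, 3.02]. Speed limits (rad/s): [2.22, 2.22, 2.79, 3.14, 3.14, 3.14].

### API

Orientations are given as a unit quaternion [x, y, z, w].
In Python, from station import telemetry, cams, finish_job, spotter, r gives the robot as it stands.
- The arm moves only by the tool carry_out, never from a script. Its argument "steps" is a list that holds one entry, the list of rows, each a list of 7 numbers: the shift along the tool's x, y, z in m, then the turn, a rotation vector about the tool's x, y, z in rad, then the opening, from 0 (shut) to 1 (fully open). In form: [[[x, y, z, wx, wy, wz, fingers], ...]]. A call has 1 to 20 rows; each row shifts and turns the commanded pose from where the row before left it, along the tool's axes as they then stand; what a row does not reach is not made up. A row lasts 1/10 s, in which the tool goes at most 50 mm and 8.59 degrees, less where a joint would pass 70% of its speed; a pose out of reach is approached as far as the arm can. A call with a gripper value outside its range is refused whole. The fingers move at their own pace and stop on an object; "grip_force" is the grip in N (left out, the last holds). Time passes only in rows, so rows that do not move let the fingers close. It gives the time, the measured TCP pose, the force and the opening at its end, in the units of the state.
- telemetry.get_obs(): the state, without advancing time (a new reading comes with each control period).
- cams.snapshot(name): name is "side" or "top"; returns the picture (420x560x3 uint8, blue, green, red); there is no depth.
- cams.camera_params(name): a dict with "camera_matrix" (3x3 intrinsics, pixels), "D" ([k1, k2, p1, p2, k3] as OpenCV has them; the pictures are not rectified), "cam_to_world" (4x4, takes a point from camera to world coordinates). Camera axes: x right, y down, z forward; pixel columns grow to the right and rows downward; lengths in mm; the calibration is good to about 2 mm. A picture is of the moment at which its call begins. camera_params takes no time and is no camera call.
- finish_job(): hands the job in, once; it reports no verdict.
Trained networks look in the newest picture that a camera, given by its name, has taken for a name from the list of things; names that differ only in an ending like _2 or _b are one class to them, and where a whole thing is asked for, a point or a joint stands for the part that bears it (a point fixed in the world has none). Each returns a list of dicts, best first, with "score" (0 to 1); they miss things now and then, are a little off and sometimes report something else, mostly with a low value. They report only what shows in the picture. A call takes as long as a camera call. They do not tell look-alikes from the thing itself.
- spotter.spot_in(label, camera): "at" ([row, column] in pixels, amid what is visible of it).
- spotter.place_of(label, camera): "at" ([row, column] in pixels: a listed point, or the origin of a listed thing).
The state is a dict: "clock": time; "qpos": joint angles; "joint_vel": joint speeds; "joint_efforts": joint torques, N m; "tcp_pos": TCP position; "tool_rot": TCP orientation; "force": force on the tool from outside, world axes, zero at the start; "torque": the same for the moment, N m; "grip_width": finger opening in mm.
Only numpy, scipy, OpenCV 4.12 (cv2) and the standard library are available. Lean on these libraries where they do the work, as an engineer would, in place of code of your own. Each camera call takes 0.05 s, during which the arm holds its last target.

## Working session

There is one attempt and no reset: what is moved stays moved. The work goes in short steps, Python scripts to look and compute and a tool call to move; the robot and the scene stay as the last step left them, time stands still between calls to the robot, and variables do not carry over. Pictures are saved under pics/ and viewed, and the job is handed in when it is done.

Besides the shell and the picture viewer there is one more tool, called after ">>>" as name(argument=value, ...) on one line, values as JSON. carry_out: Moves the arm, as the interface text tells. Its arguments: {"type":"object","properties":{"steps":{"type":"array","items":{"type":"array","items":{"type":"array","items":{"type":"number"}}}},"grip_force":{"type":"number"}},"required":["steps"]}

```bash
ls; mkdir -p pics
python3 - <<'E'
from station import telemetry, cams, finish_job, spotter, r
import cv2
o=telemetry.get_obs();print(o)
for c in ["top","side"]:
    cv2.imwrite(f"pics/{c}0.png",cams.snapshot(c))
    p=cams.camera_params(c);print(c,p)
    for l in ["steel_ring_mid","brass_ring_mid","green_ring_mid","post_seat"]:
        print(l,[(x['score'],x['at']) for x in spotter.place_of(l,c)])
print(telemetry.get_obs()['clock'])
E
```

```text
pics
{'clock': 0.0, 'qpos': array([ 1.31557829e+00,  3.53629882e-01,  1.63416712e+00, -1.84859271e-05,
        1.15522135e+00, -2.40018410e-03]), 'joint_vel': array([ 0.00057365,  0.00192796, -0.00138937, -0.00102743,  0.00054639,
       -0.00166707]), 'joint_efforts': array([ 4.32297720e-04, -5.93829381e+01, -3.34229779e+01,  6.97192247e-02,
        2.30391155e-02, -1.08443676e-04]), 'tcp_pos': array([156.20925875, 604.63285668, 221.86099982]), 'tool_rot': array([ 1.26068803e-01,  9.92021244e-01, -7.08029955e-04, -8.31842748e-05]), 'force': array([ 0.06570795, -0.48717931,  0.89805676]), 'torque': array([0.05040404, 0.0137332 , 0.00406617]), 'grip_width': 91.8860129288303}
top {'camera_matrix': array([[519.59593344,   0.        , 278.42446339],
       [  0.        , 519.59593344, 204.50480076],
       [  0.        ,   0.        ,   1.        ]]), 'D': array([-0.11374367,  0.        ,  0.        ,  0.        ,  0.        ]), 'cam_to_world': array([[-1.04526253e-01, -9.69278843e-01,  2.22649469e-01,
         3.43502328e+02],
       [-9.94513492e-01,  1.00939267e-01, -2.74623294e-02,
 
[... 544 characters left out ...]
 ,   0.        ,   1.        ]]), 'D': array([-0.04693631,  0.        ,  0.        ,  0.        ,  0.        ]), 'cam_to_world': array([[-9.94310323e-01, -7.40335852e-02,  7.65898790e-02,
         5.10648491e+02],
       [-1.06453435e-01,  6.64772669e-01, -7.39422048e-01,
         6.97053286e+02],
       [ 3.82720685e-03, -7.43368231e-01, -6.68871457e-01,
         6.14010501e+02],
       [ 0.00000000e+00,  0.00000000e+00,  0.00000000e+00,
         1.00000000e+00]])}
steel_ring_mid [(0.84, [228.5, 325.6])]
brass_ring_mid [(0.69, [298.9, 248.9]), (0.66, [337.0, 225.1]), (0.6, [306.2, 194.6])]
green_ring_mid [(0.94, [302.2, 334.9]), (0.61, [228.7, 326.7])]
post_seat [(0.98, [143.6, 299.2])]
0.5
```

View pics/top0.png

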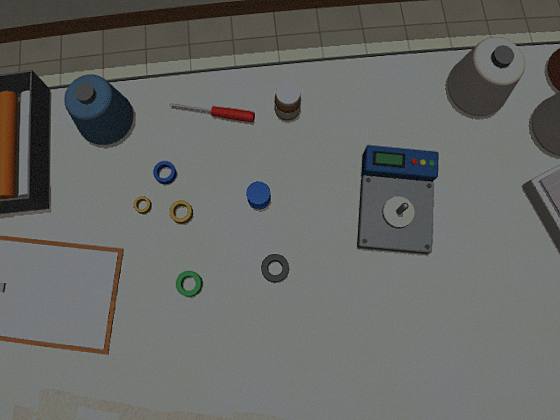

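View pics/side0.png

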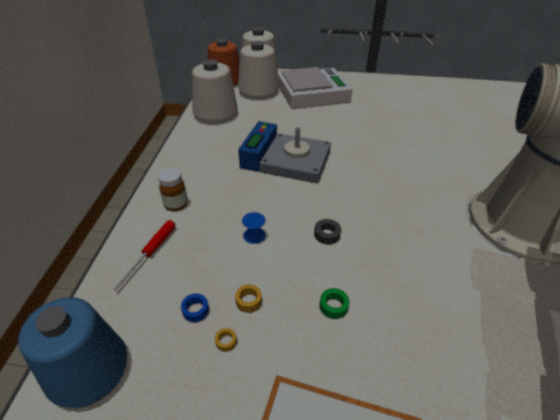

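```bash
cat > h.py <<'E'
import numpy as np,cv2
from station import telemetry, cams, spotter
from scipy.spatial.transform import Rotation as R
def ray(c,at):
    p=cams.camera_params(c);T=p['cam_to_world']
    u=cv2.undistortPoints(np.array([[[at[1],at[0]]]],float),p['camera_matrix'],p['D'])[0,0]
    return T[:3,3],T[:3,:3]@np.array([u[0],u[1],1])
def onz(c,at,z):
    o,d=ray(c,at);return (o+d*(z-o[2])/d[2])
def tri(a,b):
    A=[];y=[]
    for c,at in (("top",a),("side",b)):
        o,d=ray(c,at);d=d/np.linalg.norm(d);P=np.eye(3)-np.outer(d,d);A.append(P);y.append(P@o)
    return np.linalg.lstsq(np.vstack(A),np.hstack(y),rcond=None)[0]
def proj(c,X):
    p=cams.camera_params(c);T=np.linalg.inv(p['cam_to_world'])
    q,_=cv2.projectPoints(np.array(X,float).reshape(-1,3),cv2.Rodrigues(T[:3,:3])[0],T[:3,3],p['camera_matrix'],p['D'])
    return q[:,0]
def circ(img,c,ctr,rad,z,col):
    t=np.linspace(0,2*np.pi,90)
    q=proj(c,np.c_[ctr[0]+rad*np.cos(t),ctr[1]+rad*np.sin(t),0*t+z])
    cv2.polylines(img,[np.round(q*8).astype(int)],True,col,1,cv2.LINE_AA,3)
E
python3 - <<'E'
from h import *
np.set_printoptions(precision=1,suppress=True)
for n,a,b,z in [("steel",[267.6,271.4],[228.5,325.6],12),("b1",[215.5,178.1],[298.9,248.9],12),("b2",[172.1,163],[337,225.1],12),("b2'",[172.1,163],[306.2,194.6],12),("b3",[206.8,138.9],[306.2,194.6],12),("b3'",[206.8,138.9],[337,225.1],12),("green",[282.2,189.3],[302.2,334.9],12),("post",[214.1,395.7],[143.6,299.2],50)]:
    print(n,onz("top",a,z),onz("side",b,z),tri(a,b))
E
```

```text
steel [462.1  97.5  12. ] [466.   81.8  12. ] [463.9  96.9  25.9]
b1 [597.5 290.8  12. ] [606.1 285.4  12. ] [600.9 289.7  16.9]
b2 [700.8 318.9  12. ] [634.3 367.6  12. ] [679.4 331.3 -35.2]
b2' [700.8 318.9  12. ] [703.  312.6  12. ] [699.5 317.5  19.4]
b3 [626.2 377.1  12. ] [703.  312.6  12. ] [643.  363.4  86.5]
b3' [626.2 377.1  12. ] [634.3 367.6  12. ] [627.8 374.4  23.1]
green [448.8 276.2  12. ] [445.9 275.4  12. ] [447.3 276.2  13.7]
post [ 543.6 -178.7   50. ] [ 544.8 -201.8   50. ] [ 542.2 -174.7   66.6]
```

The top view shows the steel ring at (268,275), the large brass ring at (211,180), a smaller brass ring at (204,142), a blue one at (172,164), green at (283,189) and the post near (211,400), all as row, col. Some network points look off, so I'll refine them by fitting outlines.

```bash
cat > refine.py <<'E'
from h import *
from scipy.optimize import minimize
np.set_printoptions(precision=1,suppress=True)
def mask_model(c,ctr,ro,ri,z0,z1,sh,off,S=4):
    # filled silhouette of ring, supersampled
    t=np.linspace(0,2*np.pi,90)
    m=np.zeros((sh[0]*S,sh[1]*S),np.uint8)
    P=[]
    for z in(z0,z1):
        P.append(proj(c,np.c_[ctr[0]+ro*np.cos(t),ctr[1]+ro*np.sin(t),0*t+z]))
    f=lambda q:np.round((q-off+.5)*S).astype(np.int32)
    cv2.fillPoly(m,[cv2.convexHull(f(np.vstack(P)))],255)
    if ri:
        h=[]
        for z in (z0,z1):
            k=np.zeros_like(m);cv2.fillPoly(k,[f(proj(c,np.c_[ctr[0]+ri*np.cos(t),ctr[1]+ri*np.sin(t),0*t+z]))],255);h.append(k)
        m[(h[0]&h[1])>0]=0
    return cv2.resize(m,(sh[1],sh[0]),interpolation=cv2.INTER_AREA)/255.
def score_fit(c,img,x0,ro,ri,z0,z1):
    q=proj(c,[x0[0],x0[1],(z0+z1)/2])[0];w=32
    o=np.array([int(q[0])-w,int(q[1])-w]);crop=img[o[1]:o[1]+2*w,o[0]:o[0]+2*w].astype(float)
    bg=np.median(crop.reshape(-1,3),0)
    def cost(x):
        m=mask_model(c,x,ro,ri,z0,z1,crop.shape[:2],o)
        # region fit: linear regression of image on mask
        A=np.c_[np.ones(m.size),m.ravel()];Y=crop.reshape(-1,3)
        s,res,_,_=np.linalg.lstsq(A,Y,rcond=None);return res.sum()/Y.var(0).sum()/m.size
    b=minimize(cost,x0[:2],method='Nelder-Mead',options=dict(initial_simplex=np.array([x0[:2],[x0[0]+10,x0[1]],[x0[0],x0[1]+10]]),xatol=.1,fatol=1e-5))
    return b.x,b.fun
E
python3 - <<'E'
from refine import *
T={c:cv2.imread(f"pics/{c}0.png") for c in("top","side")}
for n,x0,ro in [("steel",[463,92],30),("brass",[601,288],25),("green",[447,276],27.5)]:
    for c in T: 
        x,f=score_fit(c,T[c],np.array(x0,float),ro,16,0,24);print(n,c,x,f)
for c in T:
    x,f=score_fit(c,T[c],np.array([545,-190.]),34,0,35,50);print("foot",c,x,f)
    for z in (50,110): print(z,proj(c,[x[0],x[1],z]))
    V=T[c].copy()
    big=cv2.resize(V,None,fx=4,fy=4,interpolation=cv2.INTER_CUBIC)
    q=proj(c,[544,-185,50])[0]*4
    cv2.imwrite(f"pics/{c}_post.png",big[int(q[1])-300:int(q[1])+300,int(q[0])-400:int(q[0])+400])
E
```

```text
steel top [460.8  90.7] 0.07499503359608503
steel side [462.6  89.7] 0.0677696635992405
brass top [604.9 283.4] 0.5314708803730488
brass side [607.4 284. ] 0.19481651088452479
green top [446.1 277. ] 0.11860376631157048
green side [448.  277.3] 0.08743353202898199
foot top [ 552.8 -189.4] 0.6920373132935292
50 [[399.9 209.4]]
110 [[406.7 203.1]]
foot side [ 552.4 -208.6] 0.9874121668732505
50 [[296.6 142.1]]
110 [[297.4 122.6]]
```

```bash
cat > ov.py <<'E'
from refine import *
def ov(c,img,ctr,items,name,half=(33,25),F=8):
    # items: (x,y,rad,z,col)
    q=proj(c,ctr)[0];o=np.array([int(q[0])-half[0],int(q[1])-half[1]])
    big=cv2.resize(img[o[1]:o[1]+2*half[1],o[0]:o[0]+2*half[0]],None,fx=F,fy=F,interpolation=cv2.INTER_CUBIC)
    big=cv2.convertScaleAbs(big,alpha=1.5)
    t=np.linspace(0,2*np.pi,90)
    for x,y,rad,z,col in items:
        p=(proj(c,np.c_[x+rad*np.cos(t),y+rad*np.sin(t),0*t+z])-o+.5)*F
        cv2.polylines(big,[np.round(p).astype(int)],True,col,1,cv2.LINE_AA)
    return big
E
python3 - <<'E'
from ov import *
T={c:cv2.imread(f"pics/{c}0.png") for c in("top","side")}
g=(0,255,0);rd=(0,0,255)
def tile(name,ctr,items,half=(33,25),F=6):
    return np.hstack([ov(c,T[c],ctr,items,name,half,F) for c in T])
b=tile("b",[606,284,12],[(606,284,25,24,g),(606,284,16,24,g),(606,284,25,0,rd)])
p=tile("p",[548,-189,50],[(548,-189,34,50,g),(548,-189,7,50,rd),(548,-189,7,110,rd)])
cv2.imwrite("pics/ov1.png",np.vstack([b,p]))
E
```

```text
(no output)
```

View pics/ov1.png

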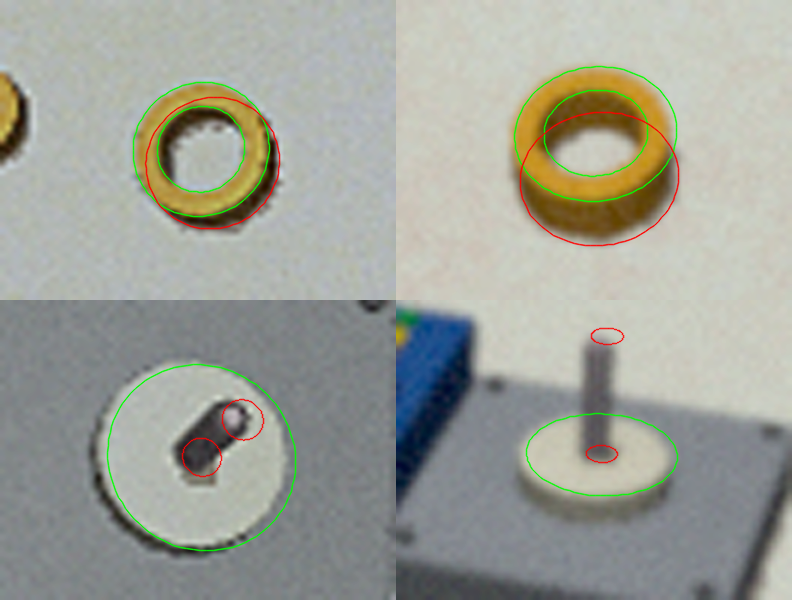

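```bash
cat > go.py <<'E'
import sys
from h import *
def go(t):
    o=telemetry.get_obs();M=R.from_quat(o['tool_rot']).as_matrix()
    d=np.array(t)-o['tcp_pos'];print(o['clock'],o['tcp_pos'].round(1),o['grip_width'].round(1),'tool delta mm',(M.T@d).round(1),'yvec',M[:,1].round(3),'zvec',M[:,2].round(4))
if __name__=="__main__": go([float(a) for a in sys.argv[1:4]])
E
python3 go.py 461.7 90.2 222; python3 go.py 550.5 -187 222
```

```text
Traceback (most recent call last):
  File "go.py", line 6, in <module>
    if __name__=="__main__": go([float(a) for a in sys.argv[1:4]])
                             ~~^^^^^^^^^^^^^^^^^^^^^^^^^^^^^^^^^^^
  File "go.py", line 5, in go
    d=np.array(t)-o['tcp_pos'];print(o['clock'],o['tcp_pos'].round(1),o['grip_width'].round(1),'tool delta mm',(M.T@d).round(1),'yvec',M[:,1].round(3),'zvec',M[:,2].round(4))
                                                                      ^^^^^^^^^^^^^^^^^^^^^
AttributeError: 'float' object has no attribute 'round'
Traceback (most recent call last):
  File "go.py", line 6, in <module>
    if __name__=="__main__": go([float(a) for a in sys.argv[1:4]])
                             ~~^^^^^^^^^^^^^^^^^^^^^^^^^^^^^^^^^^^
  File "go.py", line 5, in go
    d=np.array(t)-o['tcp_pos'];print(o['clock'],o['tcp_pos'].round(1),o['grip_width'].round(1),'tool delta mm',(M.T@d).round(1),'yvec',M[:,1].round(3),'zvec',M[:,2].round(4))
                                                                      ^^^^^^^^^^^^^^^^^^^^^
AttributeError: 'float' object has no attribute 'round'
```

```bash
sed -i "s/o\['grip_width'\].round(1)/round(float(o['grip_width']),1)/" go.py
python3 go.py 461.7 90.2 222; python3 go.py 550.5 -187 222
```

```text
0.5 [156.3 605.1 222.6] 91.7 tool delta mm [-424.5 -422.2    0.6] yvec [0.25  0.968 0.   ] zvec [-0.  0. -1.]
0.5 [156.3 605.1 222.6] 91.7 tool delta mm [-5.798e+02 -6.684e+02  6.000e-01] yvec [0.25  0.968 0.   ] zvec [-0.  0. -1.]
```

>>> carry_out(steps=[[[-0.013,-0.013,0,0,0,0,0.9],[-0.0265,-0.0264,0,0,0,0,0.9],[-0.0265,-0.0264,0,0,0,0,0.9],[-0.0265,-0.0264,0,0,0,0,0.9],[-0.0265,-0.0264,0,0,0,0,0.9],[-0.0265,-0.0264,0,0,0,0,0.9],[-0.0265,-0.0264,0,0,0,0,0.9],[-0.0265,-0.0264,0,0,0,0,0.9],[-0.0265,-0.0264,0,0,0,0,0.9],[-0.0265,-0.0264,0,0,0,0,0.9],[-0.0265,-0.0264,0,0,0,0,0.9],[-0.0265,-0.0264,0,0,0,0,0.9],[-0.0265,-0.0264,0,0,0,0,0.9],[-0.0265,-0.0264,0,0,0,0,0.9],[-0.0265,-0.0264,0.03,0,0,0,0.9],[-0.0265,-0.0264,0.03,0,0,0,0.9],[-0.0132,-0.0132,0.03,0,0,0,0.9],[0,0,0.02,0,0,0,0.9],[0,0,0,0,0,0,0.9]]], grip_force=25)

```text
clock: 2.4
tcp_pos: [458.7, 88.8, 110.4]
tool_rot: [0.127, 0.992, -0.001, -0.002]
force: [0.2, 0.1, 0.3]
grip_width: 82.8
```

```bash
python3 go.py 461.7 90.2 12
python3 - <<'E'
from ov import *
T={c:cams.snapshot(c) for c in("top","side")}
g=(0,255,0);rd=(0,0,255)
cv2.imwrite("pics/ov2.png",np.hstack([ov(c,T[c],[461.7,90.2,60],[(461.7,90.2,30,24,g),(461.7,90.2,16,24,g),(461.7,90.2,30,0,rd)],"",(50,60),4) for c in T]))
E
```

```text
2.4 [458.7  88.8 110.4] 82.8 tool delta mm [-3.   2.4 98.4] yvec [ 0.252  0.968 -0.002] zvec [-0.0049 -0.001  -1.    ]
```

View pics/ov2.png

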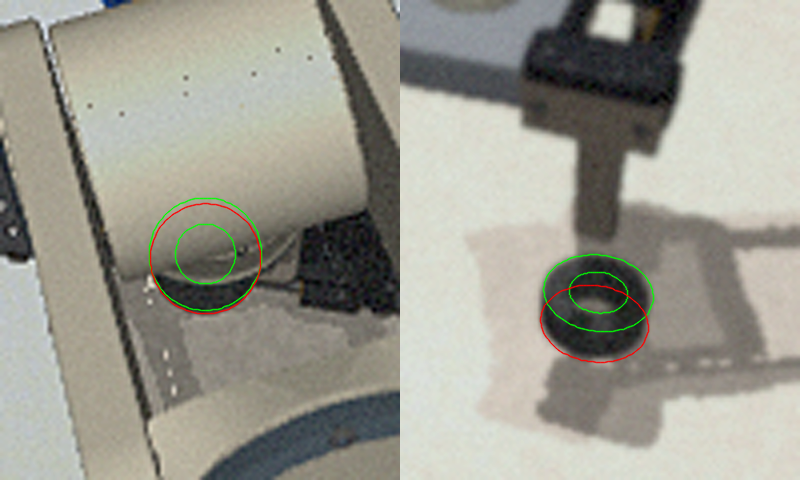

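The wrist covers most of the top view. In the side view the outline fits the ring at about (300,597) in the crop, and the finger is lined up above it. Going down to grasp.

>>> carry_out(steps=[[[-0.003,0.0024,0.015,0,0,0,0.9],[0,0,0.025,0,0,0,0.9],[0,0,0.025,0,0,0,0.9],[0,0,0.018,0,0,0,0.9],[0,0,0.01,0,0,0,0.9],[0,0,0.005,0,0,0,0.9],[0,0,0,0,0,0,0.9],[0,0,0,0,0,0,0.9]]])

```text
clock: 3.3
tcp_pos: [465.1, 92.2, 15.5]
tool_rot: [0.126, 0.992, 0.0, 0.001]
force: [-0.3, 0.5, 0.2]
grip_width: 83.1
```

```bash
python3 go.py 461.7 90.2 12
```

```text
3.3 [465.1  92.2  15.5] 83.1 tool delta mm [ 2.8 -2.8  3.5] yvec [0.25  0.968 0.001] zvec [ 1.4e-03  2.0e-04 -1.0e+00]
```

>>> carry_out(steps=[[[0.0028,-0.0028,0.0035,0,0,0,0.9],[0,0,0,0,0,0,0.9],[0,0,0,0,0,0,0.9]]])

```text
clock: 3.6
tcp_pos: [461.0, 89.9, 11.3]
tool_rot: [0.126, 0.992, 0.0, 0.0]
force: [-0.2, -0.6, -0.6]
grip_width: 83.1
```

>>> carry_out(steps=[[[0,0,0,0,0,0,0.5],[0,0,0,0,0,0,0.5],[0,0,0,0,0,0,0.5],[0,0,0,0,0,0,0.5],[0,0,0,0,0,0,0.5],[0,0,0,0,0,0,0.5]]], grip_force=25)

```text
clock: 4.2
tcp_pos: [461.2, 90.0, 11.1]
tool_rot: [0.126, 0.992, 0.0, 0.0]
force: [0.8, 1.2, 0.0]
grip_width: 59.6
```

```bash
python3 go.py 461.7 90.2 12
```

```text
4.2 [461.2  90.   11.1] 59.6 tool delta mm [-0.4  0.3 -0.9] yvec [0.25  0.968 0.   ] zvec [ 3.e-04  1.e-04 -1.e+00]
```

>>> carry_out(steps=[[[0,0,-0.005,0,0,0,0.5],[0,0,-0.01,0,0,0,0.5],[0,0,-0.02,0,0,0,0.5],[0,0,-0.025,0,0,0,0.5],[0,0,-0.025,0,0,0,0.5],[0,0,-0.025,0,0,0,0.5],[0,0,-0.025,0,0,0,0.5],[0,0,-0.015,0,0,0,0.5],[0,0,-0.01,0,0,0,0.5],[0,0,0,0,0,0,0.5],[0,0,0,0,0,0,0.5]]])

```text
clock: 5.3
tcp_pos: [460.6, 89.9, 170.7]
tool_rot: [0.126, 0.992, -0.0, -0.0]
force: [-0.4, -0.4, -4.0]
grip_width: 59.9
```

```bash
python3 go.py 550.5 -187 170;  python3 - <<'E'
from ov import *
c="side";T={c:cams.snapshot(c)}
cv2.imwrite("pics/ov3.png",ov(c,T[c],[461,90,171],[],"",(50,50),6))
E
```

```text
5.3 [460.6  89.9 170.7] 59.9 tool delta mm [-156.3 -245.6    0.7] yvec [ 0.25   0.968 -0.   ] zvec [-6.e-04 -1.e-04 -1.e+00]
```

View pics/ov3.png

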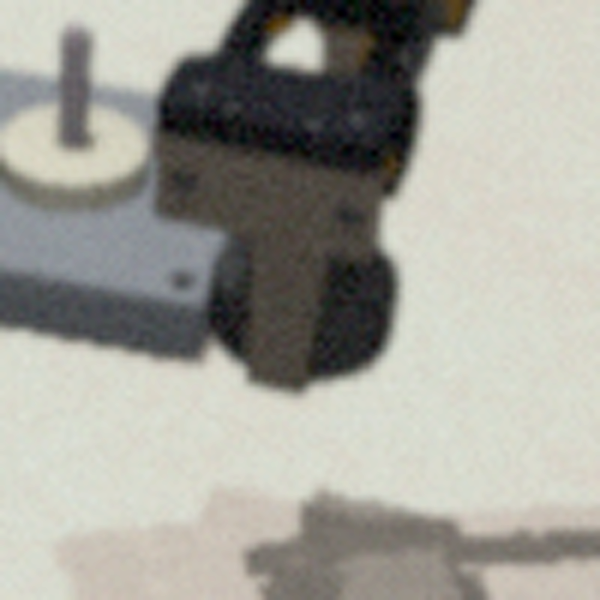

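The side view shows the steel ring held level and centred between the fingers, ring centre at about (305,304) in the crop. Carrying it above the post.

>>> carry_out(steps=[[[-0.007,-0.011,0,0,0,0,0.5],[-0.0137,-0.0215,0,0,0,0,0.5],[-0.0137,-0.0215,0,0,0,0,0.5],[-0.0137,-0.0215,0,0,0,0,0.5],[-0.0137,-0.0215,0,0,0,0,0.5],[-0.0137,-0.0215,0,0,0,0,0.5],[-0.0137,-0.0215,0,0,0,0,0.5],[-0.0137,-0.0215,0,0,0,0,0.5],[-0.0137,-0.0215,0,0,0,0,0.5],[-0.0137,-0.0215,0,0,0,0,0.5],[-0.0137,-0.0215,0,0,0,0,0.5],[-0.012,-0.0196,0,0,0,0,0.5],[0,0,0,0,0,0,0.5],[0,0,0,0,0,0,0.5],[0,0,0,0,0,0,0.5]]])

```text
clock: 6.85
tcp_pos: [549.9, -186.5, 170.3]
tool_rot: [0.126, 0.992, 0.0, -0.001]
force: [0.4, 0.3, -3.5]
grip_width: 59.8
```

```bash
python3 go.py 550.5 -187 150;  python3 - <<'E'
from ov import *
T={c:cams.snapshot(c) for c in("top","side")}
p=telemetry.get_obs()['tcp_pos'];b=p[2]-11.1
g=(0,255,0);rd=(0,0,255)
it=[(p[0],p[1],30,b,g),(p[0],p[1],30,b+24,g),(550.5,-187,34,50,rd),(550.5,-187,5,110,rd)]
cv2.imwrite("pics/ov4.png",np.hstack([ov(c,T[c],[550,-187,110],it,"",(33,40),6) for c in T]))
E
```

```text
6.85 [ 549.9 -186.5  170.3] 59.8 tool delta mm [-0.7 -0.3 20.3] yvec [0.25  0.968 0.   ] zvec [-1.6e-03  7.0e-04 -1.0e+00]
```

View pics/ov4.png

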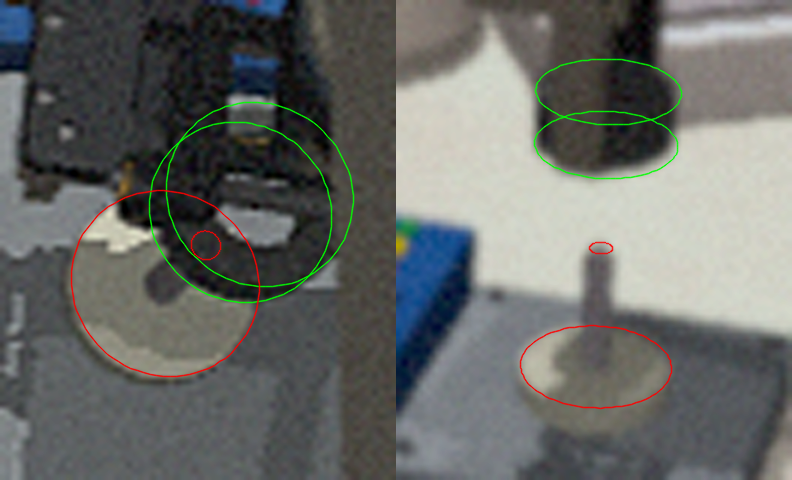

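Both views show the ring lined up with the post within 1–2 mm: in the side crop, post tip at column 598 and ring centre at about 604, with the same small bias as the model. Lowering.

>>> carry_out(steps=[[[-0.0005,0,0.01,0,0,0,0.5],[0,0,0.02,0,0,0,0.5],[0,0,0.02,0,0,0,0.5],[0,0,0.015,0,0,0,0.5],[0,0,0.01,0,0,0,0.5],[0,0,0.01,0,0,0,0.5],[0,0,0.01,0,0,0,0.5],[0,0,0.005,0,0,0,0.5],[0,0,0,0,0,0,0.5],[0,0,0,0,0,0,0.5]]])

```text
clock: 7.95
tcp_pos: [551.4, -187.1, 71.4]
tool_rot: [0.126, 0.992, -0.0, 0.0]
force: [-0.2, -0.4, -2.9]
grip_width: 59.6
```

```bash
python3 go.py 550.5 -187 61.1;  python3 - <<'E'
from ov import *
T={c:cams.snapshot(c) for c in("top","side")}
p=telemetry.get_obs()['tcp_pos'];b=p[2]-11.1
g=(0,255,0);rd=(0,0,255)
it=[(p[0],p[1],30,b,g),(p[0],p[1],30,b+24,g),(550.5,-187,34,50,rd),(550.5,-187,5,110,rd)]
cv2.imwrite("pics/ov5.png",np.hstack([ov(c,T[c],[550,-187,80],it,"",(33,40),6) for c in T]))
E
```

```text
7.95 [ 551.4 -187.1   71.4] 59.6 tool delta mm [ 0.9 -0.1 10.3] yvec [ 0.25   0.968 -0.   ] zvec [ 4.e-04 -2.e-04 -1.e+00]
```

View pics/ov5.png

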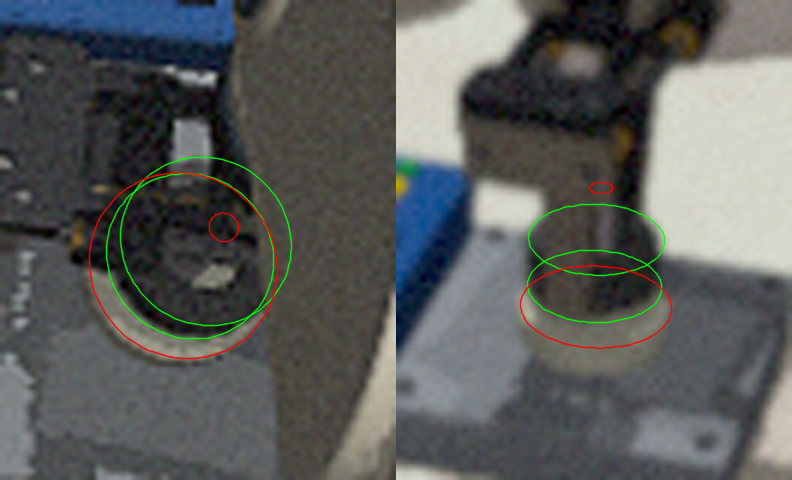

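The ring is round the post, 10 mm above the foot, with no contact force. Lowering the rest.

>>> carry_out(steps=[[[0,0,0.004,0,0,0,0.5],[0,0,0.003,0,0,0,0.5],[0,0,0.002,0,0,0,0.5],[0,0,0,0,0,0,0.5],[0,0,0,0,0,0,0.5]]])

```text
clock: 8.55
tcp_pos: [551.1, -187.0, 62.0]
tool_rot: [0.126, 0.992, -0.0, -0.0]
force: [0.8, -0.8, -3.3]
grip_width: 59.6
```

>>> carry_out(steps=[[[0,0,0.001,0,0,0,0.5],[0,0,0,0,0,0,0.5],[0,0,0,0,0,0,0.5]]])

```text
clock: 8.85
tcp_pos: [551.3, -187.0, 61.2]
tool_rot: [0.126, 0.992, -0.0, 0.0]
force: [0.3, -0.1, -2.9]
grip_width: 59.7
```

>>> carry_out(steps=[[[0,0,0.001,0,0,0,0.5],[0,0,0,0,0,0,0.5],[0,0,0,0,0,0,0.7],[0,0,0,0,0,0,0.75],[0,0,0,0,0,0,0.82],[0,0,0,0,0,0,0.82],[0,0,0,0,0,0,0.82]]])

```text
clock: 9.55
tcp_pos: [551.1, -187.0, 60.0]
tool_rot: [0.126, 0.992, 0.0, -0.0]
force: [-1.0, 0.5, -0.8]
grip_width: 75.2
```

```bash
python3 go.py 551 -187 170
```

```text
9.55 [ 551.1 -187.    60. ] 75.2 tool delta mm [ 1.0e-01 -0.0e+00 -1.1e+02] yvec [0.25  0.968 0.   ] zvec [-1.e-04  0.e+00 -1.e+00]
```

Released. Going up, then towards the brass ring.

>>> carry_out(steps=[[[0,0,-0.005,0,0,0,0.82],[0,0,-0.015,0,0,0,0.82],[0,0,-0.025,0,0,0,0.82],[0,0,-0.025,0,0,0,0.82],[0,0,-0.025,0,0,0,0.82],[0,0,-0.015,0,0,0,0.82],[0,0,-0.01,0,0,0,0.82],[0,0,0,0,0,0,0.82]]])

```text
clock: 10.35
tcp_pos: [551.8, -187.2, 181.5]
tool_rot: [0.126, 0.992, -0.0, 0.001]
force: [-0.4, -0.4, 0.4]
grip_width: 75.4
```

```bash
python3 go.py 606.5 284 100
```

```text
10.35 [ 551.8 -187.2  181.5] 75.4 tool delta mm [ 65.1 469.9  81.3] yvec [ 0.25   0.968 -0.   ] zvec [ 2.2e-03 -8.0e-04 -1.0e+00]
```

>>> carry_out(steps=[[[0.0023,0.0168,0,0,0,0,0.82],[0.00465,0.0336,0,0,0,0,0.82],[0.00465,0.0336,0,0,0,0,0.82],[0.00465,0.0336,0,0,0,0,0.82],[0.00465,0.0336,0,0,0,0,0.82],[0.00465,0.0336,0,0,0,0,0.82],[0.00465,0.0336,0,0,0,0,0.82],[0.00465,0.0336,0,0,0,0,0.82],[0.00465,0.0336,0,0,0,0,0.82],[0.00465,0.0336,0,0,0,0,0.82],[0.00465,0.0336,0,0,0,0,0.82],[0.00465,0.0336,0,0,0,0,0.82],[0.00465,0.0336,0.01,0,0,0,0.82],[0.00465,0.0336,0.02,0,0,0,0.82],[0.0023,0.0168,0.02,0,0,0,0.82],[0,0,0.02,0,0,0,0.82],[0,0,0.01,0,0,0,0.82],[0,0,0,0,0,0,0.82],[0,0,0,0,0,0,0.82]]])

```text
clock: 12.25
tcp_pos: [605.6, 284.6, 100.1]
tool_rot: [0.126, 0.992, -0.0, -0.0]
force: [-0.8, 0.5, 0.4]
grip_width: 75.7
```

```bash
python3 go.py 606.5 284 12
python3 - <<'E'
from ov import *
T={c:cams.snapshot(c) for c in("top","side")}
g=(0,255,0);rd=(0,0,255)
x,y=551,-187
it=[(x,y,34,50,rd),(x,y,30,74,g),(x,y,16,74,g)]
x,y=606.5,284
i2=[(x,y,25,0,rd),(x,y,25,24,g),(x,y,16,24,g)]
cv2.imwrite("pics/ov6.png",np.vstack([np.hstack([ov(c,T[c],a,i,"",(33,25),6) for c in T]) for a,i in (([550,-187,60],it),([606,284,40],i2))]))
for c in T: cv2.imwrite(f"pics/{c}6.png",T[c])
E
```

```text
12.25 [605.6 284.6 100.1] 75.7 tool delta mm [-1.1 -0.3 88.1] yvec [ 0.25   0.968 -0.   ] zvec [-5.e-04 -2.e-04 -1.e+00]
```

View pics/ov6.png

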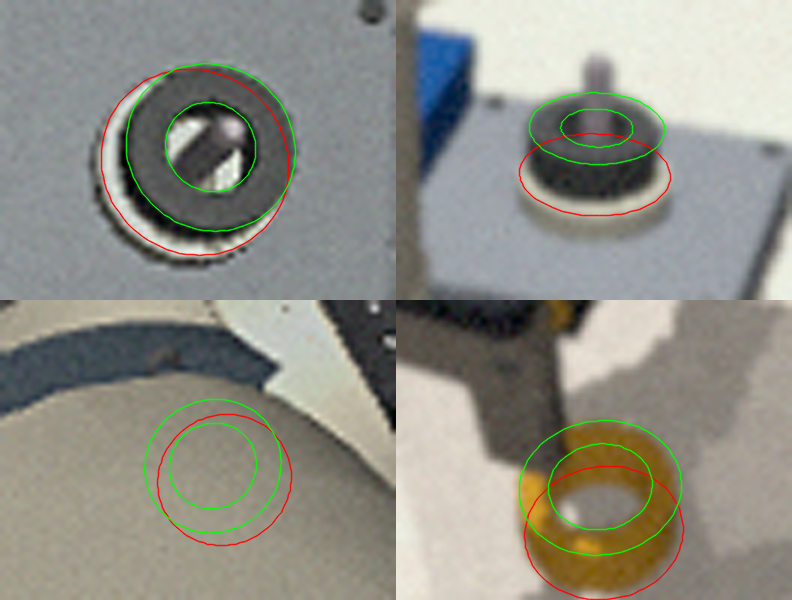

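View pics/side6.png

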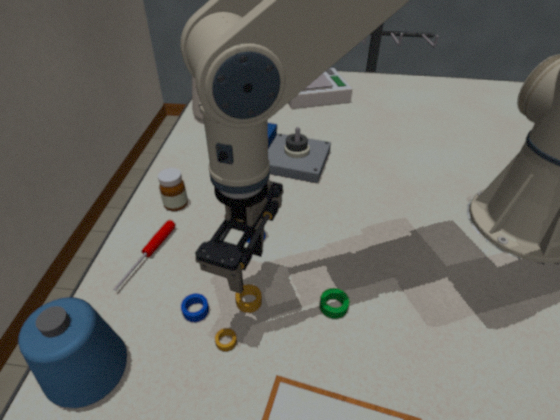

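The steel ring sits concentric on the foot in both views. The large brass ring is at side (298,248), and the gripper is above it and clear of the small ring. Going down to grasp.

>>> carry_out(steps=[[[-0.0008,0,0.015,0,0,0,0.82],[0,0,0.025,0,0,0,0.82],[0,0,0.02,0,0,0,0.82],[0,0,0.015,0,0,0,0.82],[0,0,0.009,0,0,0,0.82],[0,0,0.004,0,0,0,0.82],[0,0,0,0,0,0,0.82],[0,0,0,0,0,0,0.82],[0,0,0,0,0,0,0.82]]])

```text
clock: 13.25
tcp_pos: [607.2, 284.8, 13.0]
tool_rot: [0.126, 0.992, 0.0, 0.001]
force: [-0.1, -0.3, 0.3]
grip_width: 75.0
```

>>> carry_out(steps=[[[0,0,0,0,0,0,0.4],[0,0,0,0,0,0,0.4],[0,0,0,0,0,0,0.4],[0,0,0,0,0,0,0.4],[0,0,0,0,0,0,0.4],[0,0,0,0,0,0,0.4]]], grip_force=20)

```text
clock: 13.85
tcp_pos: [606.7, 284.6, 12.3]
tool_rot: [0.126, 0.992, 0.0, 0.0]
force: [0.0, 0.0, 1.2]
grip_width: 49.5
```

>>> carry_out(steps=[[[0,0,-0.005,0,0,0,0.4],[0,0,-0.01,0,0,0,0.4],[0,0,-0.02,0,0,0,0.4],[0,0,-0.025,0,0,0,0.4],[0,0,-0.025,0,0,0,0.4],[0,0,-0.025,0,0,0,0.4],[0,0,-0.025,0,0,0,0.4],[0,0,-0.015,0,0,0,0.4],[0,0,-0.01,0,0,0,0.4],[0,0,0,0,0,0,0.4],[0,0,0,0,0,0,0.4]]])

```text
clock: 14.95
tcp_pos: [606.1, 284.3, 171.2]
tool_rot: [0.126, 0.992, -0.0, -0.0]
force: [-0.3, 0.3, -2.5]
grip_width: 49.7
```

```bash
python3 go.py 551 -186.5 172;  python3 - <<'E'
from ov import *
c="side";T={c:cams.snapshot(c)}
p=telemetry.get_obs()['tcp_pos'];b=p[2]-12.3
cv2.imwrite("pics/ov7.png",ov(c,T[c],p,[(p[0],p[1],25,b,(0,255,0))],"",(50,50),6))
E
```

```text
14.95 [606.1 284.3 171.2] 49.7 tool delta mm [ -64.4 -469.6   -0.5] yvec [ 0.25   0.968 -0.001] zvec [-1.1e-03 -5.0e-04 -1.0e+00]
```

View pics/ov7.png

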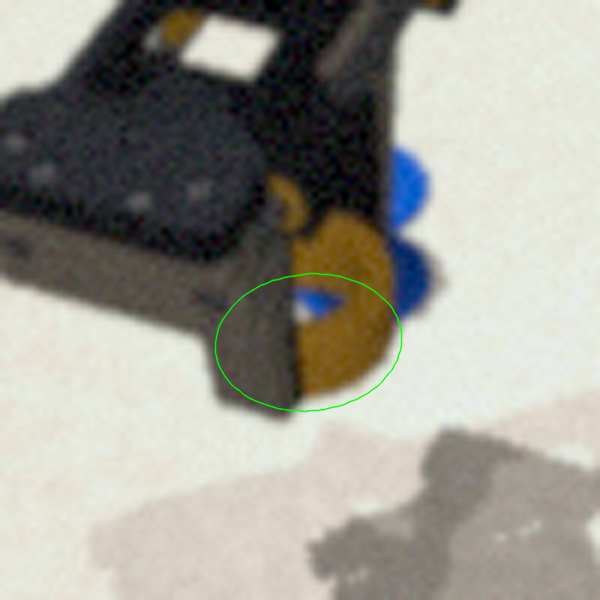

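The brass ring is held, but its lower edge sits slightly higher than the outline, at about (392,340) against 408, so it may be tilted. I'll check near the post.

>>> carry_out(steps=[[[-0.0023,-0.0168,0,0,0,0,0.4],[-0.0046,-0.0335,0,0,0,0,0.4],[-0.0046,-0.0335,0,0,0,0,0.4],[-0.0046,-0.0335,0,0,0,0,0.4],[-0.0046,-0.0335,0,0,0,0,0.4],[-0.0046,-0.0335,0,0,0,0,0.4],[-0.0046,-0.0335,0,0,0,0,0.4],[-0.0046,-0.0335,0,0,0,0,0.4],[-0.0046,-0.0335,0,0,0,0,0.4],[-0.0046,-0.0335,0,0,0,0,0.4],[-0.0046,-0.0335,0,0,0,0,0.4],[-0.0046,-0.0335,0,0,0,0,0.4],[-0.0046,-0.0335,0,0,0,0,0.4],[-0.0046,-0.0335,0,0,0,0,0.4],[-0.0023,-0.0168,0,0,0,0,0.4],[0,0,0,0,0,0,0.4],[0,0,0,0,0,0,0.4],[0,0,0,0,0,0,0.4]]])

```text
clock: 16.8
tcp_pos: [551.5, -184.7, 171.8]
tool_rot: [0.126, 0.992, 0.0, -0.0]
force: [0.1, -0.3, -1.7]
grip_width: 49.6
```

```bash
cat > look.py <<'E'
from ov import *
import sys
T={c:cams.snapshot(c) for c in("top","side")}
p=telemetry.get_obs()['tcp_pos'];b=p[2]-12.3
g=(0,255,0);rd=(0,0,255)
it=[(p[0],p[1],25,b,g),(p[0],p[1],25,b+24,g),(p[0],p[1],16,b+24,g),(551,-187,34,50,rd),(551,-187,5,110,rd)]
cv2.imwrite("pics/"+sys.argv[1],np.hstack([ov(c,T[c],[550,-187,p[2]-40],it,"",(33,40),6) for c in T]))
E
python3 go.py 551 -186.5 172; python3 look.py ov8.png
```

```text
16.8 [ 551.5 -184.7  171.8] 49.6 tool delta mm [ 0.  -1.8 -0.2] yvec [0.249 0.968 0.   ] zvec [-5.e-04  5.e-04 -1.e+00]
```

View pics/ov8.png

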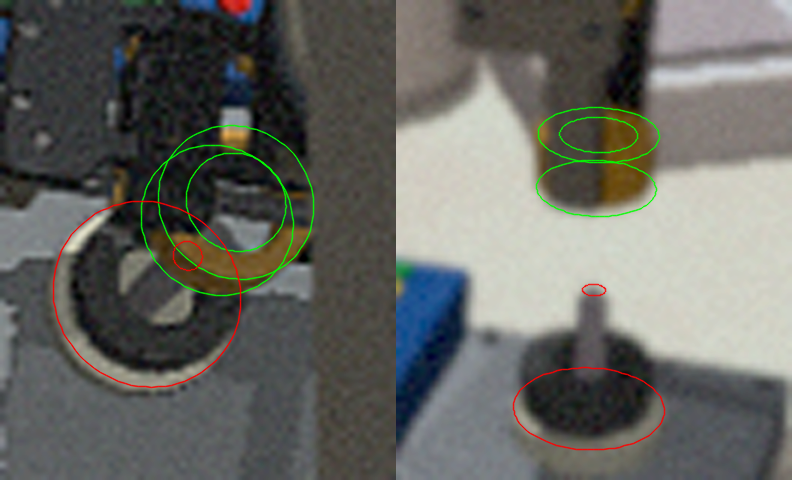

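Level enough here: the ring's lower edge follows the outline at about (205,597) in the side crop, with the post tip just below at column 590. Correcting 1.5 mm in y and lowering.

>>> carry_out(steps=[[[0,-0.0015,0.005,0,0,0,0.4],[0,0,0.015,0,0,0,0.4],[0,0,0.015,0,0,0,0.4],[0,0,0.01,0,0,0,0.4],[0,0,0.01,0,0,0,0.4],[0,0,0.01,0,0,0,0.4],[0,0,0.008,0,0,0,0.4],[0,0,0.004,0,0,0,0.4],[0,0,0,0,0,0,0.4],[0,0,0,0,0,0,0.4]]])

```text
clock: 17.9
tcp_pos: [551.5, -187.3, 95.4]
tool_rot: [0.126, 0.992, -0.0, 0.0]
force: [-0.2, 0.1, -2.7]
grip_width: 49.8
```

```bash
python3 go.py 551 -186.5 86.3; python3 look.py ov9.png
```

```text
17.9 [ 551.5 -187.3   95.4] 49.8 tool delta mm [0.7 0.7 9.1] yvec [ 0.25   0.968 -0.   ] zvec [ 4.e-04 -1.e-04 -1.e+00]
```

View pics/ov9.png

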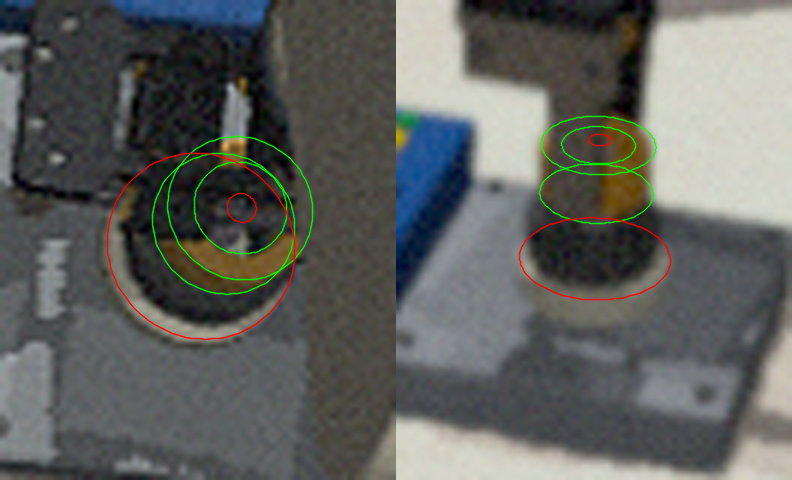

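The brass ring is round the post, about 9 mm above the steel ring and concentric in both views.

>>> carry_out(steps=[[[0.0005,0.0005,0.003,0,0,0,0.4],[0,0,0.003,0,0,0,0.4],[0,0,0.002,0,0,0,0.4],[0,0,0,0,0,0,0.4],[0,0,0,0,0,0,0.4]]])

```text
clock: 18.5
tcp_pos: [550.9, -186.6, 87.0]
tool_rot: [0.126, 0.992, 0.0, -0.0]
force: [0.3, 0.6, -2.0]
grip_width: 49.4
```

>>> carry_out(steps=[[[0,0,0.001,0,0,0,0.4],[0,0,0,0,0,0,0.4],[0,0,0,0,0,0,0.4]]])

```text
clock: 18.8
tcp_pos: [551.0, -186.7, 86.2]
tool_rot: [0.126, 0.992, -0.0, 0.0]
force: [-0.4, 0.1, -0.9]
grip_width: 49.5
```

Touching down (the load is coming off). Releasing and retreating.

>>> carry_out(steps=[[[0,0,0.0005,0,0,0,0.4],[0,0,0,0,0,0,0.4],[0,0,0,0,0,0,0.6],[0,0,0,0,0,0,0.7],[0,0,0,0,0,0,0.8],[0,0,0,0,0,0,0.8],[0,0,0,0,0,0,0.8],[0,0,0,0,0,0,0.8]]])

```text
clock: 19.6
tcp_pos: [550.9, -186.6, 85.5]
tool_rot: [0.126, 0.992, 0.0, -0.0]
force: [0.7, 0.4, 0.5]
grip_width: 73.6
```

>>> carry_out(steps=[[[0,0,-0.005,0,0,0,0.8],[0,0,-0.015,0,0,0,0.8],[0,0,-0.025,0,0,0,0.8],[0,0,-0.025,0,0,0,0.8],[0,0,-0.025,0,0,0,0.8],[0,0,-0.015,0,0,0,0.8],[0,0.02,0,0,0,0,0.8],[0,0.035,0,0,0,0,0.8],[0,0.035,0,0,0,0,0.8],[0,0.035,0,0,0,0,0.8],[0,0.035,0,0,0,0,0.8],[0,0.035,0,0,0,0,0.8],[0,0.02,0,0,0,0,0.8],[0,0,0,0,0,0,0.8],[0,0,0,0,0,0,0.8]]])

```text
clock: 21.1
tcp_pos: [604.7, 21.5, 196.4]
tool_rot: [0.126, 0.992, -0.0, 0.0]
force: [0.2, -0.2, 0.8]
grip_width: 73.3
```

Run:
```python
from ov import *
T={c:cams.snapshot(c) for c in("top","side")}
g=(0,255,0);rd=(0,0,255)
x,y=551,-187
it=[(x,y,34,50,rd),(x,y,30,74,g),(x,y,25,98,g),(x,y,16,98,g)]
cv2.imwrite("pics/ov10.png",np.vstack([np.hstack([ov(c,T[c],a,i,"",(33,25),6) for c in T]) for a,i in (([550,-187,60],it),([447,277,12],[(447,277,27.5,24,g)]))]))
```

```text
(no output)
```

View pics/ov10.png

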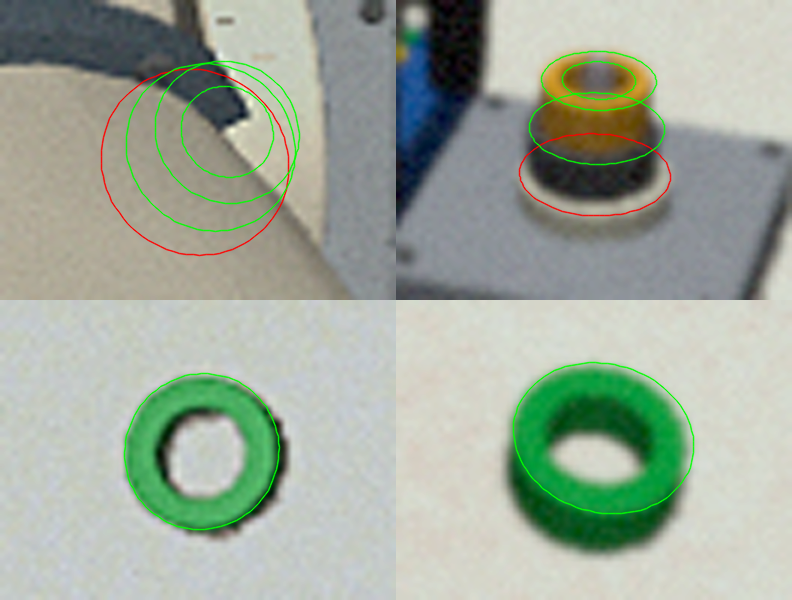

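Both rings are stacked flat and concentric (side: brass top at (80,597) in the crop). The green ring has not moved, and the arm is clear.

```bash
python3 -c "
from station import finish_job;print(finish_job())"
```

```text
the job is handed in; nothing more can be done
None
```

I put the steel ring over the post onto the white foot, then put the larger brass ring over the post onto the steel one. I lowered both down the post, let go of them within about 1 mm of contact, and handed the job in at about 21 s.

- **Final side view:** both rings lie flat and line up with the outlines expected for a correct stack, to within about 2 mm. The green ring is where it started, and the gripper was empty, in free air and well clear.
- **Not confirmed from above:** the wrist blocked the top camera's view of the finished stack, so the brass ring's final position rests on the side view and the arm's position readings. The steel ring on its own had been confirmed in both views.
- **Disagreements:**
  - The networks' first points were up to 23 mm apart between the two cameras (steel ring and post). I replaced them with fits to the outlines in the pictures.
  - When I lifted the brass ring, its lower edge looked slightly high in one picture. Closer views at the post showed it level.

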